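Seat and hold the purge plug in the sampling vessel

TASK

Take the winged steel plug from the white tray and push it into the neck of the steel sampling vessel, its two lugs going down the two slots, then, keeping it pressed down, twist it a quarter turn clockwise (seen from above) against the spring as far as it goes. Finish while still gripping it, pressed fully home and turned to the stop, because the purge valve stays open only while the plug is held so. Leave the other bottles, stopper and dishes standing where they are.

Things in the scene. Friction and masses are not known exactly. Their poses are not given: they have to be found in the camera images.
- plug: Winged steel plug, 0.15 kg, upright in the tray. Origin: centre of underside, z up. Spigot 28 mm dia (foot chamfered 2 mm) to height 36; two lugs along +x and -x, 8 wide, heights 8 to 14, out to 20.5 mm from the axis; flange 48 mm dia, heights 36 to 41; flat wing grip on it, 46 long (x), 14 thick (y), heights 41 to 75: grip across y. Wing and lugs are in line; half a turn makes no difference.
- vessel: Steel vessel, fixed: body 92 mm dia, neck 68 mm dia, 90 mm high. Origin: centre of underside on the table, z up. Bore 33 mm dia; two slots 13 mm wide along +x and -x, out to 24 mm from the axis, open at the rim, each with an upright rib outside. Below the 17 mm deep slots the lugs can turn clockwise from above, about 84 degrees to a sprung stop; the other way is blocked.
- neck (a point): Centre of the vessel mouth at rim height, 90 mm above the table, axes as the vessel. The plug can turn once its underside is 31 mm or more below here. Fully home, its flange lies on the rim and its underside is 36 mm below (54 mm above the table). Let go when turned, it springs up 5 mm and part of the way back round.
- tray: White open tray, fixed, outside 170 x 310 mm (x, y), floor 4 mm thick, rim 18 mm high. Origin at the centre of its underside. Plug, stopper and jar stand on its floor in a row along y about 92 mm apart, in any order.
- spring_pin (a joint): Travel in m of the spring pin inside the vessel that pushes the plug up: 0 with nothing on it (its top 22 mm below the rim), about 0.014 with the plug fully home. It pushes with about 4 N at 0 and 10 N at 0.014.
- return_ring (a joint): Angle in rad of the sprung ring under the rim that the lugs push along: 0 at rest; the lugs meet it after about 20 degrees of turning, and it stops at 1.117 when the plug is turned about 84 degrees. It resists with 0.05 N m at first, 0.16 N m at the stop.
- stopper: Plain metal stopper with a round head and no lugs or wing, 48 mm diameter, 72 mm high, in the tray; leave it. Origin at the centre of its underside.
- tray_bottle: Amber jar with black cap, 42 mm diameter, 85 mm high, in the tray; leave it. Origin at the centre of its underside.
- amber_bottle: Amber bottle, 48 mm diameter, 100 mm high, standing behind the vessel; leave it. Origin underneath.
- clear_bottle: Clear bottle, 44 mm diameter, 90 mm high, standing left of the vessel; leave it. Origin underneath.
- metal_bottle: Aluminium bottle, 66 mm diameter, 190 mm high, standing at the back; leave it. Origin underneath.
- beaker: Glass beaker, 60 mm diameter, 75 mm high, at the back; leave it. Origin underneath.
- weighing_dish: White ceramic dish, 70 mm diameter, 18 mm high, on the near side of the vessel; leave it. Origin underneath.
Things that resemble listed ones, but are neither listed nor needed, are in the scene too. What is shaped like the plug but yellow is not meant.

How it is judged:
By the outcome, as a careful person would: the job done as asked, in the order asked, and still so for the second after the job is handed in, while the arm keeps its last pose, push and grip.
It also fails if it takes over 45 s, if anything falls off the work surface, if the arm or the gripper's body presses on something with over 40 N, if the wrist force passes 120 N, or if a joint passes its speed limit or range.

ROBOT

A 7-joint arm with a two-finger parallel gripper is mounted at the origin on the work surface. World frame = base frame: x ahead of the robot, y to its left, z up, the work surface at z = 0. Lengths are in m, angles in degrees, forces in N, time in s.
With the tool pointing down it reaches from about 0.375 to 0.925 m from the base axis. Payload 3.1 kg.
Tool frame: the origin (TCP) lies between the finger pads; the fingertips stand 14 mm ahead of it and the grasp point (between the pads) lies 5 mm behind it (manip.tip_reach is the distance from the TCP to the fingertips, in m); z points along the fingers, y is the line along which they close (so a half turn about z gives the same grasp; the last joint's range is limited). The gripper opens to 85 mm and grips with 20 to 120 N. Pads are 22 mm wide; open, the fingers measure 114 mm over their backs; the gripper's body (76 mm by 85 mm) begins 54 mm behind the grasp point. The pads swing forward as they close: fully open they stand 13 mm farther back than shut.
Start: joints at [63.151, 21.939, 2.515, 91.553, -1.026, 66.532, -2.859], TCP at [0.236, -0.606, 0.213] pointing down, gripper open.
Joint ranges: [-149.38, 149.38], [-23.57, 123.04], [-84.95, 90], [0, 143.3], [-89.99, 269.99], [3.08, 112.72], [-163.45, 163.45]. Speed limits (degrees/s): [159.86, 159.86, 180, 180, 180, 180, 180].

INTERFACE

Orientations are given as [roll, pitch, yaw] about the fixed x, y, z axes, in that order (R = Rz(yaw) Ry(pitch) Rx(roll)).
In Python, from plant import manip gives the robot as it stands.
- The arm moves only by the tool apply_moves, never from a script. Its argument "commands" is a list that holds one entry, the list of rows, each a list of 5 numbers: the shift along the tool's x, y, z in units of 0.025 m (1.0 is 0.025 m), then the turn about the tool's z in units of 0.08 rad (1.0 is 0.08 rad), then the opening, from 0 (shut) to 1 (fully open). A call has 1 to 12 rows; each row shifts and turns the commanded pose from where the row before left it, along the tool's axes as they then stand; what a row does not reach is not made up. A row lasts 1/12 s, in which the tool goes at most 41.7 mm and 7.16 degrees, less where a joint would pass 70% of its speed; a pose out of reach is approached as far as the arm can. A call with a number of a shift or a turn outside -1 to 1 is refused whole. A call with a gripper value outside its range is refused whole. The fingers move at their own pace and stop on an object; the grip force is fixed at half the most. Time passes only in rows, so rows that do not move let the fingers close. It gives the time, the measured TCP pose, the force, the opening and the grip force at its end, in the units of the state.
- manip.state(): the state, without advancing time (a new reading comes with each control period).
- manip.read_camera(name): name is "side" or "top"; returns a dict with "image" (384x512x3 uint8, blue, green, red), "z_map" (384x512 float32, m along the optical axis (not along the pixel's ray), 0 where there is no reading), "camera_matrix" (3x3 intrinsics, pixels), "dist_coeffs" ([k1, k2, p1, p2, k3] as OpenCV has them; the pictures are not rectified), "rvec" (rotation vector, rad) and "tvec" (3), from world to camera coordinates, as OpenCV has them. Camera axes: x right, y down, z forward; pixel columns grow to the right and rows downward; lengths in m; the calibration is good to about 2 mm. A picture is of the moment at which its call begins.
- manip.finish_job(): hands the job in; it is judged then, once.
Trained networks look in a picture, given as the dict that the camera call returned (one of the last four; its "shot" number tells which), for a name from the list of things; names that differ only in an ending like _2 or _b are one class to them, and where a whole thing is asked for, a point or a joint stands for the part that bears it (a point fixed in the world has none). Each returns a list of dicts, best first, with "conf" (0 to 1); they miss things now and then, are a little off and sometimes report something else, mostly with a low value. They report only what shows in the picture. A call takes as long as a camera call. They do not tell look-alikes from the thing itself.
- manip.look_for(picture, name): "bbox" ([centre column, centre row, width, height] in pixels, round what is visible of it).
- manip.outline_of(picture, name): "region" (384x512 bool, what is visible of it) and "bbox" ([centre column, centre row, width, height] in pixels, round what is visible of it).
- manip.landmark_of(picture, name): "at" ([column, row] in pixels: a listed point, or the origin of a listed thing).
The state is a dict: "time_s": time; "joint_pos": joint angles; "dq": joint speeds; "joint_torque": joint torques, N m; "ee_pos": TCP position; "tool_rot": TCP orientation; "ft_force": force on the tool from outside, world axes, zero at the start; "torque": the same for the moment, N m; "finger_gap": finger opening in m; "grasp_force": force on a finger pad.
Only numpy, scipy, OpenCV 4.12 (cv2) and the standard library are available. Lean on these libraries where they do the work, as an engineer would, in place of code of your own. Each camera call takes 0.05 s, during which the arm holds its last target. There are 200 camera calls.

## Working session

There is one attempt and no reset: what is moved stays moved. The work goes in short steps, Python scripts to look and compute and a tool call to move; the robot and the scene stay as the last step left them, time stands still between calls to the robot, and variables do not carry over. Pictures are saved under pics/ and viewed, at most 13 in all, crops included, and the job is handed in when it is done.

Besides the shell and the picture viewer there is one more tool, called after "Request:" as name([rows], argument=value, ...), one row to a line, values as JSON. apply_moves: Moves the arm, as the interface text tells. Its arguments: {"type":"object","properties":{"commands":{"type":"array","items":{"type":"array","items":{"type":"array","items":{"type":"number"}}}}},"required":["commands"]}

```bash
mkdir -p pics
cat > h.py <<'E'
import numpy as np, cv2
from plant import manip
def cam(n):
    p=manip.read_camera(n); p['R']=cv2.Rodrigues(np.array(p['rvec'],float))[0]; p['t']=np.array(p['tvec'],float).ravel(); return p
def ray(p,uv):
    n=cv2.undistortPoints(np.array(uv,float).reshape(-1,1,2),np.array(p['camera_matrix']),np.array(p['dist_coeffs'])).reshape(-1,2)
    d=np.c_[n,np.ones(len(n))]@p['R']; return -p['R'].T@p['t'], d
def atz(p,uv,z):
    c,d=ray(p,uv); return c+d*((z-c[2])/d[:,2])[:,None]
def cloud(p,mask):
    v,u=np.nonzero(mask&(p['z_map']>0)); n=cv2.undistortPoints(np.c_[u,v].astype(float).reshape(-1,1,2),np.array(p['camera_matrix']),np.array(p['dist_coeffs'])).reshape(-1,2)
    X=np.c_[n,np.ones(len(n))]*p['z_map'][v,u][:,None]; return (X-p['t'])@p['R'],u,v
E
python3 - <<'E'
from h import *
print(manip.state())
for n in('top','side'):
    p=cam(n); cv2.imwrite(f'pics/{n}0.png',p['image'])
    for k in('plug','vessel','neck','tray','stopper','tray_bottle'):
        o=manip.outline_of(p,k) if k!='neck' else []
        for q in o[:3]:
            X,_,_=cloud(p,q['region']); print(n,k,round(q['conf'],2),np.round(q['bbox']),np.round(np.median(X,0),3) if len(X) else '', np.round(X[:,2].max(),3) if len(X) else '')
        for q in manip.landmark_of(p,k)[:3]: print(n,k,'lm',round(q['conf'],2),np.round(q['at'],1),atz(p,q['at'],{'neck':.09,'vessel':0,'tray':0}.get(k,.004)).round(3))
E
```

```text
{'time_s': 0.0, 'joint_pos': array([63.14966509, 21.99238111,  2.51082966, 91.649604  , -1.02514911,
       66.53180359, -2.85911353]), 'dq': array([-0.00401139,  0.01059772, -0.12786227, -0.09147644,  0.02402946,
       -0.06328701,  0.03971296]), 'joint_torque': array([ 1.52806174e-04, -4.33466721e+01,  1.02467738e+00, -2.49515069e+01,
        1.06403197e-02,  1.12788941e-02,  2.36354786e-06]), 'ee_pos': array([ 0.23518639, -0.60489128,  0.21207797]), 'tool_rot': array([-1.79848912e+02,  8.29109201e-03,  2.12521224e+01]), 'ft_force': array([-0.32730567,  0.01688328,  0.25417305]), 'torque': array([-0.0315981 , -0.01071487,  0.01160132]), 'grasp_force': 0.0, 'finger_gap': 0.0852700120496593}
top plug 0.52 [316. 193.  14.  17.] [ 0.559 -0.146  0.047] 0.083
top plug 0.49 [318. 142.  21.  19.] [ 0.696 -0.162  0.046] 0.079
top plug lm 0.82 [313.6 194.3] [[ 0.561 -0.152  0.004]]
top plug lm 0.69 [315.  142.6] [[ 0.708 -0.157  0.004]]
top vessel 0.62 [181. 195.  36.  36.] [0.56  0.208 0.069] 0.095
top vessel lm 0.88 [181.  192.2] [[0.566 0.221 0.   ]]
top neck lm 0.63 [176.6 190.5] [[0.56
[... 702 characters left out ...]
.093
side vessel lm 0.81 [216.7 157.7] [[0.549 0.224 0.   ]]
side neck lm 0.93 [219.2 137.9] [[0.555 0.206 0.09 ]]
side tray 0.95 [302. 293. 131. 141.] [ 0.536 -0.266  0.003] 0.089
side tray lm 0.96 [299.3 282. ] [[ 0.559 -0.239  0.   ]]
side stopper 0.95 [318. 310.  23.  30.] [ 0.534 -0.335  0.071] 0.078
side stopper 0.62 [300. 275.  24.  30.] [ 0.549 -0.247  0.067] 0.091
side stopper 0.55 [335. 161.  31.  64.] [ 0.782 -0.036  0.102] 0.19
side stopper lm 0.79 [313.8 314.9] [[ 0.545 -0.322  0.004]]
side stopper lm 0.34 [298.6 284.3] [[ 0.553 -0.244  0.004]]
side tray_bottle 0.57 [301. 276.  21.  32.] [ 0.549 -0.247  0.064] 0.091
side tray_bottle lm 0.95 [298.8 284.5] [[ 0.553 -0.245  0.004]]
```

View pics/top0.png

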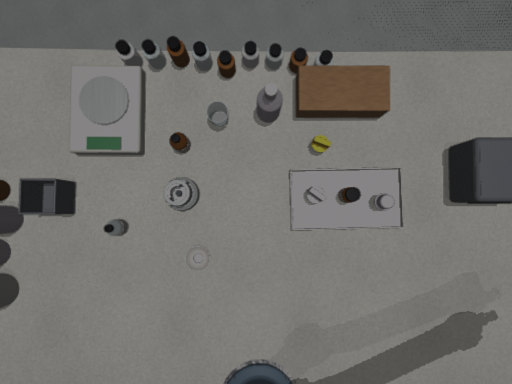

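View pics/side0.png

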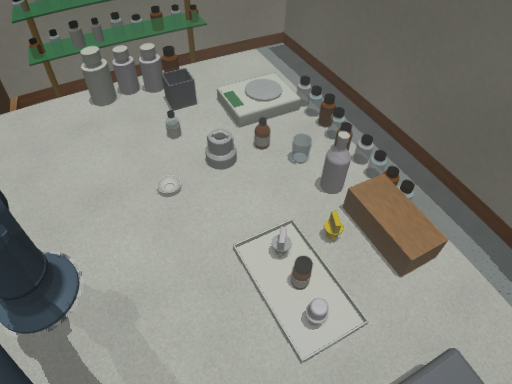

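The plug lookalikes are the steel one in the tray (top 315,194; side 282,242) and the yellow one outside the tray (top 320,143; side 334,226). The steel one in the white tray fits the description. I'll confirm it in an enlarged crop, along with the vessel.

Run:
```python
from h import *
p=cam('top'); s=cam('side')
def crop(q,c,r,k): 
    x,y=c; return cv2.resize(q['image'][y-r:y+r,x-r:x+r],(k,k),interpolation=cv2.INTER_CUBIC)
a=np.hstack([crop(p,(315,194),22,390),crop(p,(181,194),26,390)]); 
cv2.imwrite('pics/crop1.png',a)
b=np.hstack([crop(s,(282,242),24,390),crop(s,(220,146),28,390)]); cv2.imwrite('pics/crop2.png',b)
for n,q in(('top',p),('side',s)):
    m=np.zeros((384,512),bool)
    c=(315,194) if n=='top' else (282,242)
    m[c[1]-20:c[1]+20,c[0]-20:c[0]+20]=1
    X,u,v=cloud(q,m); k=(X[:,2]>.062)&(X[:,2]<.09)&(np.hypot(X[:,0]-.557,X[:,1]+.152)<.035); X=X[k]
    print(n,len(X),X.min(0),X.max(0)); (ctr,sz,ang)=cv2.minAreaRect(X[:,:2].astype(np.float32)*1000); print(ctr,sz,ang)
    e=np.linalg.eigh(np.cov(X[:,:2].T)); print('mean',X.mean(0),'long axis deg',np.degrees(np.arctan2(e[1][1,1],e[1][0,1])),e[0]**.5)
    c=(181,194) if n=='top' else (220,146)
    m[:]=0;m[c[1]-26:c[1]+26,c[0]-26:c[0]+26]=1
    X,u,v=cloud(q,m); k=(X[:,2]>.08)&(X[:,2]<.11); X=X[k]; print('rim',len(X),np.median(X[:,2]),X.min(0),X.max(0)); print(cv2.minEnclosingCircle(X[:,:2].astype(np.float32)*1000))
```

```text
top 109 [ 0.54315304 -0.16927719  0.06240086] [ 0.57700944 -0.12720324  0.0831878 ]
(559.5957641601562, -148.02816772460938) (45.50922393798828, 14.14481258392334) 54.2666015625
mean [ 0.55943044 -0.1471412   0.07768769] long axis deg 54.3238652282983 [0.00428794 0.01354842]
rim 417 0.09001471706895048 [0.5286766  0.181964   0.08021015] [0.59345683 0.24903145 0.09432184]
((561.0764770507812, 214.98629760742188), 37.2371826171875)
side 126 [ 0.54125359 -0.17084301  0.06217313] [ 0.57565698 -0.12761915  0.08112537]
(558.7684936523438, -149.53770446777344) (46.93442153930664, 13.908702850341797) 54.84030532836914
mean [ 0.55655369 -0.15261876  0.07581642] long axis deg 54.80360343542077 [0.00404141 0.01468981]
rim 290 0.08770393039532945 [0.52670851 0.18060489 0.0803021 ] [0.59429681 0.24955196 0.09147153]
((560.3208618164062, 217.5658721923828), 37.225650787353516)
```

View pics/crop1.png

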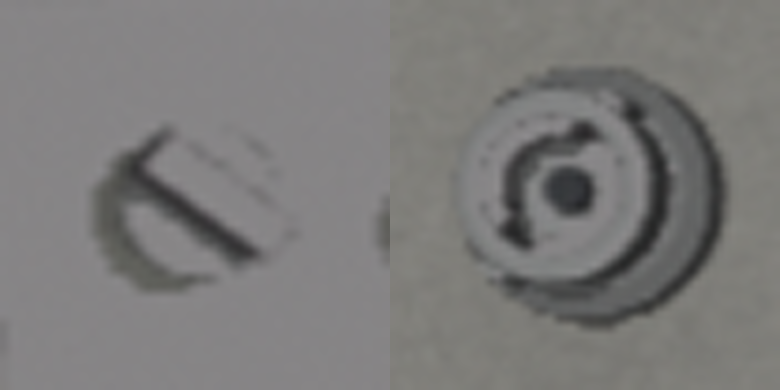

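View pics/crop2.png

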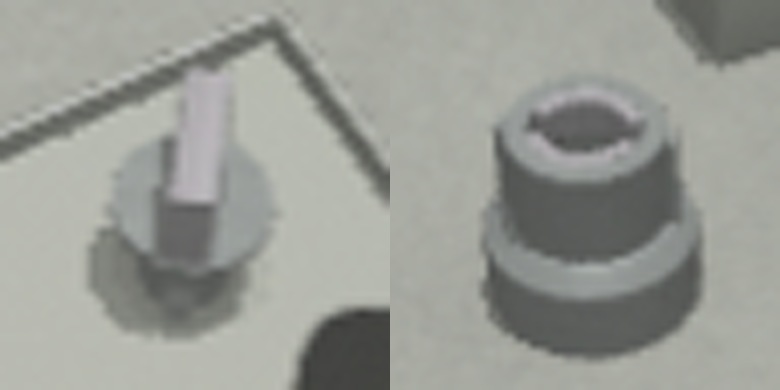

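The crops confirm the steel plug in the tray, its wing at about 54.5°. In the top view the vessel's slots show as dark marks at (181,185) and (172,199), and the ribs line up with them. I'll rectify both views at rim height to get the slot axis.

Run:
```python
from h import *
out=[]
for n in('top','side'):
    p=cam(n); g=np.arange(-45,45,.25)/1000
    # image: row -> -x, col -> -y
    X=np.stack(np.meshgrid(-g,-g,indexing='ij'),-1).reshape(-1,2)+[.5605,.2155]
    W=np.c_[X,np.full(len(X),.09)]
    uv,_=cv2.projectPoints(W,np.array(p['rvec'],float),np.array(p['tvec'],float),np.array(p['camera_matrix']),np.array(p['dist_coeffs']))
    m=uv.reshape(360,360,2).astype(np.float32)
    im=cv2.remap(p['image'],m[...,0],m[...,1],cv2.INTER_CUBIC); im=cv2.normalize(im,None,0,255,cv2.NORM_MINMAX)
    for r in(16.5,34): cv2.circle(im,(180,180),int(r*4),(0,0,255) if n=='top' else (0,200,0),1)
    cv2.drawMarker(im,(180,180),(0,0,255))
    out.append(im)
cv2.imwrite('pics/rect.png',np.hstack(out))
```

```text
(no output)
```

View pics/rect.png

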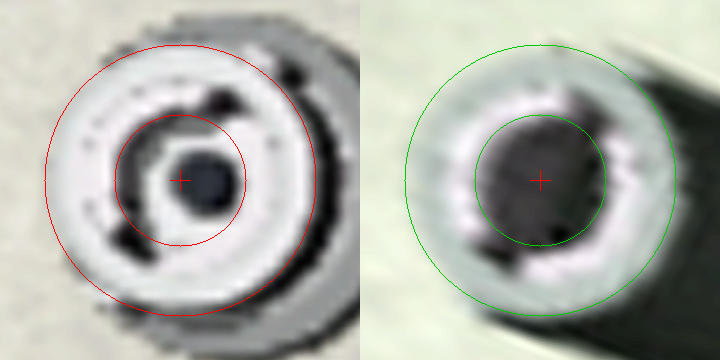

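The slot line lies at about -34° (equivalently 146°) and the mouth centre at about (0.5605, 0.2155). The plan is to grasp at yaw 54.5°, insert at 146° and twist down to 62°. First I'll move over the plug.

Request:
apply_moves([
  [[0.93, -0.61, 0, 0, 1], [0.93, -0.61, 0, 0, 1], [0.93, -0.61, 0, 0, 1], [0.93, -0.61, 0, 0, 1], [0.93, -0.61, 0, 0, 1], [0.93, -0.61, 0, 0, 1], [0.93, -0.61, 0, 0, 1], [0.93, -0.61, 0, 0, 1], [0.93, -0.61, 0, 0, 1], [0.93, -0.61, 0, 0, 1]],
])

```text
time_s: 2.23
ee_pos: [0.3976, -0.3783, 0.2137]
tool_rot: [180.0, -0.0, 21.2]
ft_force: [0.2, -0.6, 0.9]
finger_gap: 0.0851
grasp_force: 0.0
```

Request:
apply_moves([
  [[0.93, -0.61, 0, 0, 1], [0.93, -0.61, 0, 0, 1], [0.93, -0.61, 0, 0, 1], [0.93, -0.61, 0, 0, 1], [0.93, -0.61, 0, 0, 1], [0.93, -0.61, 0, 0, 1], [0.93, -0.61, 0, 0, 1], [0.93, -0.61, 0, 0, 1], [0.93, -0.61, 0, 0, 1], [0.93, -0.61, 0, 0, 1], [0, 0, 0, 0, 1]],
])

```text
time_s: 3.15
ee_pos: [0.5622, -0.1448, 0.214]
tool_rot: [-179.8, -0.3, 21.8]
ft_force: [0.7, 1.6, 0.2]
finger_gap: 0.0855
grasp_force: 0.0
```

Request:
apply_moves([
  [[0, 0, 0.2, -1, 1], [0, 0, 0.2, -1, 1], [0, 0, 0.3, -1, 1], [0, 0, 0.3, -1, 1], [0, 0, 0.3, -1, 1], [0, 0, 0.3, -1, 1], [0, 0, 0.3, -1, 1], [0, 0, 0.3, -0.25, 1], [0, 0, 0, 0, 1], [0, 0, 0, 0, 1]],
])

```text
time_s: 3.98
ee_pos: [0.5579, -0.1531, 0.158]
tool_rot: [-179.9, 0.0, 54.4]
ft_force: [0.4, 0.1, 0.6]
finger_gap: 0.0853
grasp_force: 0.0
```

```bash
cat >> h.py <<'E'
def go(x,y,z,yaw):
    s=manip.state(); e=s['ee_pos']; w=s['tool_rot'][2]; a=np.radians(w); d=np.array([x,y,z])-e
    dy=(w-yaw+180)%360-180
    print('pose',e.round(4),s['tool_rot'].round(2),'F',s['ft_force'].round(1),'T',s['torque'].round(2),'gap',s['finger_gap'].round(4),s['grasp_force'],'j',s['joint_pos'].round(1))
    print('units x,y,z,turn',(np.r_[d[0]*np.cos(a)+d[1]*np.sin(a),d[0]*np.sin(a)-d[1]*np.cos(a),-d[2]]/.025).round(2),round(np.radians(dy)/.08,2))
E
python3 - <<'E'
from h import *
print(manip.tip_reach)
go(.559,-.149,.064,54.5)
for i in range(3): 
    cam('side'); print(manip.state()['ee_pos'])
E
```

```text
0.014Traceback (most recent call last):
  File "<stdin>", line 3, in <module>
  File "h.py", line 16, in go
    print('pose',e.round(4),s['tool_rot'].round(2),'F',s['ft_force'].round(1),'T',s['torque'].round(2),'gap',s['finger_gap'].round(4),s['grasp_force'],'j',s['joint_pos'].round(1))
                                                                                                             ^^^^^^^^^^^^^^^^^^^^^
AttributeError: 'float' object has no attribute 'round'
```

```bash
sed -i "s/s\['finger_gap'\].round(4)/round(s['finger_gap'],4)/" h.py
python3 - <<'E'
from h import *
go(.559,-.149,.064,54.5)
for i in range(3): 
    p=cam('side'); print(manip.state()['ee_pos'])
cv2.imwrite('pics/s1.png',cv2.resize(p['image'][190:290,220:350],(780,600),interpolation=cv2.INTER_CUBIC))
E
```

```text
pose [ 0.5579 -0.1531  0.158 ] [-1.7993e+02  2.0000e-02  5.4380e+01] F [0.4 0.1 0.6] T [0.05 0.   0.01] gap 0.0853 0.0 j [ 28.6  19.  -20.5 103.7   7.7  58.7 -30.5]
units x,y,z,turn [ 0.16 -0.06  3.76] -0.03
[ 0.5584857  -0.15319234  0.15860287]
[ 0.55881931 -0.15316468  0.158981  ]
[ 0.55891418 -0.15319317  0.15913007]
```

View pics/s1.png

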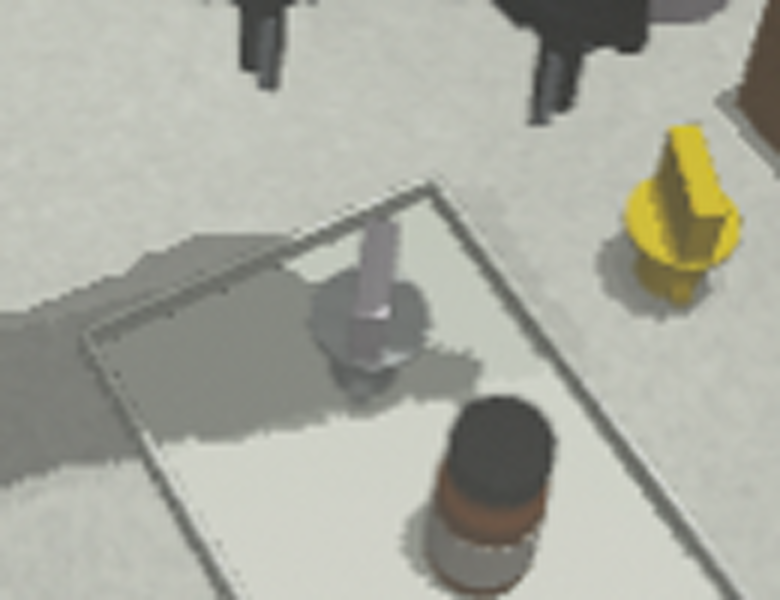

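The side view shows the open fingers at (255,60) and (550,90), straddling the steel plug's wing at (375,260). The yellow decoy and the jar are clear. Descending and gripping now.

Request:
apply_moves([
  [[0.14, -0.1, 0.5, 0, 1], [0, 0, 0.6, 0, 1], [0, 0, 0.6, 0, 1], [0, 0, 0.6, 0, 1], [0, 0, 0.5, 0, 1], [0, 0, 0.5, 0, 1], [0, 0, 0.3, 0, 1], [0, 0, 0.2, 0, 1], [0, 0, 0, 0, 1], [0, 0, 0, 0, 1], [0, 0, 0, 0, 1]],
])

```text
time_s: 5.05
ee_pos: [0.5593, -0.1489, 0.0643]
tool_rot: [179.9, -0.0, 54.5]
ft_force: [1.0, -0.0, 0.9]
finger_gap: 0.0852
grasp_force: 0.0
```

```bash
python3 -c "
from h import *
go(.559,-.149,.064,54.5)"
```

```text
pose [ 0.5593 -0.1489  0.0643] [ 1.7991e+02 -4.0000e-02  5.4480e+01] F [ 1.  -0.   0.9] T [-0.03  0.01  0.01] gap 0.0852 0.0 j [ 26.9  25.8 -19.3 107.3  11.1  48.6 -33.5]
units x,y,z,turn [-0.01 -0.01  0.01] -0.01
```

Request:
apply_moves([
  [[0, 0, 0, 0, 0], [0, 0, 0, 0, 0], [0, 0, 0, 0, 0], [0, 0, 0, 0, 0], [0, 0, 0, 0, 0], [0, 0, 0, 0, 0], [0, 0, 0, 0, 0], [0, 0, 0, 0, 0], [0, 0, 0, 0, 0], [0, 0, 0, 0, 0], [0, 0, 0, 0, 0], [0, 0, 0, 0, 0]],
])

```text
time_s: 6.05
ee_pos: [0.5584, -0.1487, 0.0635]
tool_rot: [-180.0, -0.0, 54.5]
ft_force: [0.1, 0.2, -0.8]
finger_gap: -0.0002
grasp_force: 0.0
```

The fingers shut on nothing, so I'll look at what happened.

Run:
```python
from h import *
p=cam('side')
a=cv2.resize(p['image'][190:290,220:320],(600,600),interpolation=cv2.INTER_CUBIC)
cv2.imwrite('pics/s2.png',a)
for n in('side','top'):
    p=cam(n)
    for q in manip.outline_of(p,'plug')[:3]:
        X,_,_=cloud(p,q['region']); print(n,q['conf'],q['bbox'],np.median(X,0) if len(X) else 0)
```

```text
side 0.83 [334.4, 225.4, 18.9, 30.4] [ 0.69058248 -0.16966388  0.04348961]
side 0.66 [281.6, 245.9, 17.5, 12.9] [ 0.550599   -0.15988187  0.04394219]
top 0.63 [319.1, 142.8, 19.4, 16.2] [ 0.69558862 -0.16285561  0.06153584]
```

View pics/s2.png

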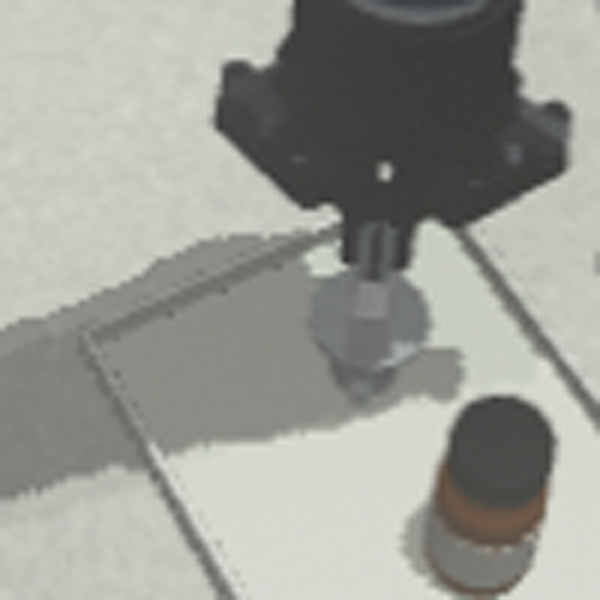

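The side picture shows the pads at (355,245) and (400,245) on both sides of the wing at (372,285), about 14 mm apart. That contradicts the gap reading. I'll lift and check by camera.

Request:
apply_moves([
  [[0, 0, 0, 0, 0], [0, 0, 0, 0, 0], [0, 0, -0.2, 0, 0], [0, 0, -0.4, 0, 0], [0, 0, -0.4, 0, 0], [0, 0, -0.4, 0, 0], [0, 0, -0.4, 0, 0], [0, 0, -0.2, 0, 0], [0, 0, 0, 0, 0], [0, 0, 0, 0, 0]],
])

```text
time_s: 7.13
ee_pos: [0.5588, -0.1489, 0.1142]
tool_rot: [179.9, -0.0, 54.5]
ft_force: [-0.5, -0.0, -0.5]
finger_gap: -0.0004
grasp_force: 0.0
```

Run:
```python
from h import *
p=cam('side')
cv2.imwrite('pics/s3.png',cv2.resize(p['image'][170:270,220:320],(600,600),interpolation=cv2.INTER_CUBIC))
go(.559,-.149,.064,54.5)
for q in manip.outline_of(p,'plug')[:3]:
        X,_,_=cloud(p,q['region']); print(q['conf'],q['bbox'],np.median(X,0) if len(X) else 0)
```

```text
pose [ 0.5582 -0.1488  0.1135] [-1.7999e+02  1.0000e-02  5.4480e+01] F [-0.8  0.3 -0.2] T [ 0.02 -0.   -0.02] gap -0.0001 0.0 j [ 27.7  22.  -20.2 105.7   9.2  53.9 -32.1]
units x,y,z,turn [0.01 0.03 1.98] -0.01
0.91 [281.2, 242.9, 22.9, 24.8] [ 0.55344784 -0.15608057  0.04444534]
0.66 [332.5, 225.7, 16.8, 29.7] [ 0.69033124 -0.16834603  0.04292919]
```

View pics/s3.png

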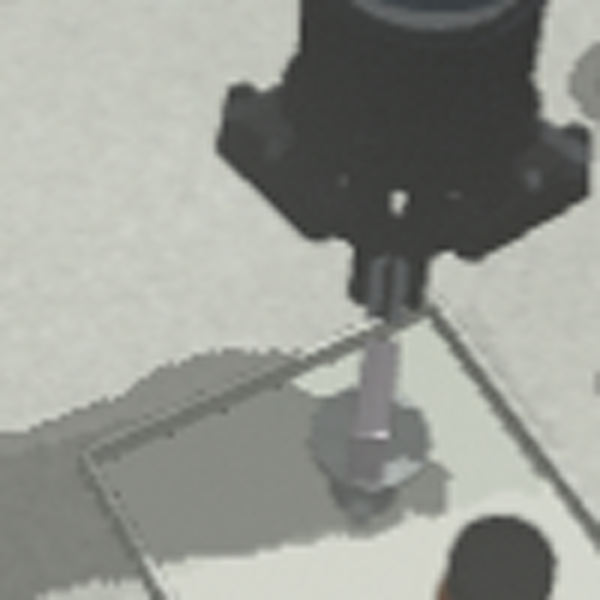

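The plug stayed put, with its flange at (370,440). The fingers are really shut at (388,290), so they closed off the wing. I'll compare where the camera sees the fingertips with the reported TCP.

Run:
```python
from h import *
p=cam('side'); e=manip.state()['ee_pos']
P=lambda W: cv2.projectPoints(np.array(W,float),np.array(p['rvec'],float),np.array(p['tvec'],float),np.array(p['camera_matrix']),np.array(p['dist_coeffs']))[0].reshape(-1,2).round(1)
print('tip expected px',P([e-[0,0,.014]]),'seen',(284.5,222.8))
print('wing top ctr',P([[.559,-.149,.079]]),'flange ctr',P([[.559,-.149,.045]]))
m=np.zeros((384,512),bool); m[212:225,276:294]=1
X,u,v=cloud(p,m); k=X[:,2]>.085
for r in range(212,225): 
    q=k&(v==r); 
    if q.any(): print(r,u[q].min(),u[q].max(),np.median(X[q],0).round(4))
m[:]=0; m[224:262,268:296]=1
X,u,v=cloud(p,m); k=(X[:,2]>.06)&(X[:,2]<.085)
print(cv2.minAreaRect(X[k][:,:2].astype(np.float32)*1000),np.median(X[k],0), X[k][:,2].max())
k=(X[:,2]>.035)&(X[:,2]<.055); print('flange',cv2.minEnclosingCircle(X[k][:,:2].astype(np.float32)*1000),np.median(X[k],0))
p=cam('top'); print(P([e-[0,0,.014]]))
m[:]=0; m[165:225,290:345]=1
X,u,v=cloud(p,m)
for lo,hi in((.06,.085),(.09,.13),(.13,.16)):
    k=(X[:,2]>lo)&(X[:,2]<hi); print(lo,k.sum(),np.median(X[k],0).round(4),X[k].min(0).round(3),X[k].max(0).round(3))
```

```text
tip expected px [[282.7 228.7]] seen (284.5, 222.8)
wing top ctr [[282.6 233.7]] flange ctr [[281.5 241.9]]
212 279 293 [ 0.5549 -0.159   0.1736]
213 278 291 [ 0.5529 -0.1553  0.1684]
214 278 291 [ 0.5519 -0.1568  0.164 ]
215 278 290 [ 0.551  -0.1567  0.1598]
216 278 290 [ 0.5513 -0.1567  0.1574]
217 278 290 [ 0.5511 -0.1575  0.1545]
218 278 290 [ 0.552  -0.1566  0.1501]
219 278 290 [ 0.5526 -0.1563  0.146 ]
220 278 290 [ 0.553  -0.1571  0.1433]
221 281 289 [ 0.5548 -0.1589  0.1396]
222 281 286 [ 0.5518 -0.157   0.1375]
223 281 286 [ 0.552  -0.1571  0.134 ]
((558.8795166015625, -149.18995666503906), (46.29261779785156, 13.890083312988281), 54.23234939575195) [ 0.55619    -0.15491871  0.07710181] 0.07942016732347451
flange ((559.5364379882812, -148.9729461669922), 24.67945098876953) [ 0.55612487 -0.15243067  0.04321725]
[[318.4 194. ]]
0.06 44 [ 0.5665 -0.1357  0.0783] [ 0.554 -0.145  0.06 ] [ 0.577 -0.127  0.081]
  return _methods._mean(a, axis=axis, dtype=dtype,
  ret = um.true_divide(
Traceback (most recent call last):
ValueError: zero-size array to reduction operation minimum which has no identity
```

The camera shows the shut tips at z≈0.132 while TCP z is 0.1135. So the tips sit about 33 mm higher than the stated reach implies, and they closed just above the wing. The xy position is fine. I'll reopen and go about 30 mm deeper, to TCP z≈0.034.

Request:
apply_moves([
  [[0, 0, 0, 0, 1], [0, 0, 0, 0, 1], [0, 0, 0, 0, 1], [0, 0, 0, 0, 1], [0, 0, 0, 0, 1], [0, 0, 0, 0, 1], [0, 0, 0, 0, 1], [0, 0, 0, 0, 1], [0, 0, 0, 0, 1], [0, 0, 0, 0, 1]],
])

```text
time_s: 8.17
ee_pos: [0.5584, -0.1487, 0.1135]
tool_rot: [180.0, -0.0, 54.5]
ft_force: [-0.5, -0.0, -0.7]
finger_gap: 0.0853
grasp_force: 0.0
```

Request:
apply_moves([
  [[0, 0, 0.4, 0, 1], [0, 0, 0.5, 0, 1], [0, 0, 0.5, 0, 1], [0, 0, 0.5, 0, 1], [0, 0, 0.4, 0, 1], [0, 0, 0.3, 0, 1], [0, 0, 0.3, 0, 1], [0, 0, 0.2, 0, 1], [0, 0, 0.1, 0, 1], [0, 0, 0, 0, 1], [0, 0, 0, 0, 1]],
])

```text
time_s: 9.08
ee_pos: [0.5588, -0.1488, 0.0338]
tool_rot: [180.0, -0.0, 54.5]
ft_force: [-0.2, -0.4, 0.2]
finger_gap: 0.0852
grasp_force: 0.0
```

Run:
```python
from h import *
p=cam('side'); go(.559,-.149,.034,54.5)
m=np.zeros((384,512),bool); m[200:275,255:315]=1
X,u,v=cloud(p,m); e=manip.state()['ee_pos']
a=np.radians(54.5); lx=(X[:,0]-e[0])*np.cos(a)+(X[:,1]-e[1])*np.sin(a); ly=(X[:,0]-e[0])*np.sin(a)-(X[:,1]-e[1])*np.cos(a)
for nm,k in(('f+',(ly>33)),):
    pass
for s in(1,-1):
    k=(ly*s>.03)&(ly*s<.065)&(abs(lx)<.02)&(X[:,2]>.03); print(s,k.sum(),X[k][:,2].min() if k.any() else 0, np.percentile(X[k][:,2],[2,10]) if k.any() else 0)
```

```text
pose [ 0.559  -0.1488  0.034 ] [ 1.7994e+02 -3.0000e-02  5.4480e+01] F [-0.4  0.1  1.2] T [-0.01  0.08 -0.  ] gap 0.0854 0.0 j [ 26.3  28.4 -18.6 108.   12.3  45.5 -34.4]
units x,y,z,turn [-0.01  0.    0.  ] -0.01
1 405 0.06628918347368012 [0.07217807 0.09509564]
-1 399 0.06455074301297141 [0.07216164 0.09177266]
```

Open tips are at z≈0.065, so closing will bring them to about 0.052, as intended.

Request:
apply_moves([
  [[0, 0, 0, 0, 0], [0, 0, 0, 0, 0], [0, 0, 0, 0, 0], [0, 0, 0, 0, 0], [0, 0, 0, 0, 0], [0, 0, 0, 0, 0], [0, 0, 0, 0, 0], [0, 0, 0, 0, 0], [0, 0, 0, 0, 0], [0, 0, 0, 0, 0], [0, 0, 0, 0, 0]],
])

```text
time_s: 10.05
ee_pos: [0.5585, -0.1487, 0.0337]
tool_rot: [180.0, -0.0, 54.5]
ft_force: [-0.9, -0.2, 2.0]
finger_gap: 0.013
grasp_force: 58.9
```

Gripped: the gap is 13 mm and the grip force 59 N. Lifting and carrying across.

Request:
apply_moves([
  [[0, 0, -0.3, 0, 0], [0, 0, -0.6, 0, 0], [0, 0, -0.7, 0, 0], [0, 0, -0.8, 0, 0], [0, 0, -0.8, 0, 0], [0, 0, -0.8, 0, 0], [0, 0, -0.5, 0, 0], [0, 0, -0.3, 0, 0], [0.4, -0.3, 0, 0, 0], [0.8, -0.56, 0, 0, 0], [0.85, -0.6, 0, 0, 0], [0.85, -0.6, 0, 0, 0]],
])

```text
time_s: 11.05
ee_pos: [0.557, -0.0581, 0.1518]
tool_rot: [-179.8, 0.1, 54.4]
ft_force: [-0.2, 0.2, -1.9]
finger_gap: 0.0128
grasp_force: 58.6
```

Request:
apply_moves([
  [[0.9, -0.64, 0, 0, 0], [0.9, -0.64, 0, 0, 0], [0.9, -0.64, 0, 0, 0], [0.9, -0.64, 0, 0, 0], [0.9, -0.64, 0, 0, 0], [0.9, -0.64, 0, 0, 0], [0.9, -0.64, 0, 0, 0], [0.9, -0.64, 0, 0, 0], [0.8, -0.56, 0, 0, 0], [0.6, -0.44, 0, 0, 0], [0.3, -0.22, 0, 0, 0], [0, 0, 0, 0, 0]],
])

```text
time_s: 12.05
ee_pos: [0.5565, 0.2176, 0.1523]
tool_rot: [-179.8, 0.0, 54.8]
ft_force: [-0.4, 0.0, -0.5]
finger_gap: 0.0128
grasp_force: 58.6
```

Request:
apply_moves([
  [[0, 0, 0, -0.6, 0], [0, 0, 0, -1, 0], [0, 0, 0, -1, 0], [0, 0, 0, -1, 0], [0, 0, 0, -1, 0], [0, 0, 0, -1, 0], [0, 0, 0, -1, 0], [0, 0, 0, -1, 0], [0, 0, 0, -1, 0], [0, 0, 0, -1, 0], [0, 0, 0, -1, 0], [0, 0, 0, -1, 0]],
])

```text
time_s: 13.05
ee_pos: [0.5587, 0.2105, 0.1524]
tool_rot: [-179.9, 0.1, 107.7]
ft_force: [-0.7, -0.2, -0.3]
finger_gap: 0.0129
grasp_force: 58.6
```

Request:
apply_moves([
  [[0, 0, 0, -1, 0], [0, 0, 0, -1, 0], [0, 0, 0, -1, 0], [0, 0, 0, -1, 0], [0, 0, 0, -1, 0], [0, 0, 0, -1, 0], [0, 0, 0, -1, 0], [0, 0, 0, -1, 0], [0, 0, 0, -0.4, 0], [0, 0, 0, 0, 0], [0, 0, 0, 0, 0]],
])

```text
time_s: 13.97
ee_pos: [0.5588, 0.2112, 0.1526]
tool_rot: [-179.9, -0.0, 146.0]
ft_force: [0.5, 0.0, -1.6]
finger_gap: 0.0129
grasp_force: 58.6
```

Run:
```python
from h import *
go(.5605,.2155,.15,146)
p=cam('side'); cv2.imwrite('pics/s4.png',cv2.resize(p['image'][85:185,170:270],(600,600),interpolation=cv2.INTER_CUBIC))
# flange location from depth: plug flange top expected z = TCP-.030+.041
for n in('side','top'):
    p=cam(n)
    for q in manip.outline_of(p,'plug')[:2]:
        X,_,_=cloud(p,q['region']); 
        if len(X): print(n,q['conf'],np.round(q['bbox']),np.median(X,0).round(4),X[:,2].min(),X[:,2].max())
    for q in manip.landmark_of(p,'plug')[:2]: print(q['at'],atz(p,q['at'],manip.state()['ee_pos'][2]-.03))
```

```text
pose [0.5588 0.2112 0.1526] [-1.7988e+02 -1.0000e-02  1.4597e+02] F [ 0.5  0.  -1.6] T [-0.04 -0.05 -0.02] gap 0.0129 58.58544051647186 j [ 12.4  27.2 -46.6 100.3  22.1  62.2  14.4]
units x,y,z,turn [0.04 0.18 0.1 ] -0.01
side 0.88 [333. 226.  21.  32.] [ 0.6912 -0.1672  0.0406] -0.004661237684785367 0.07598676877193625
side 0.69 [216. 119.  20.  21.] [0.5556 0.2019 0.1623] -0.002659391099492396 0.19686519551768136
[214.4, 131.5] [[0.54013599 0.19976368 0.12332414]]
[331.7, 234.6] [[ 0.6338569  -0.22293477  0.12332414]]
top 0.55 [178. 185.   7.  11.] [0.568  0.1962 0.1674] 0.16139745608057346 0.19967447175949438
top 0.53 [317. 140.  21.  22.] [ 0.696  -0.1616  0.0515] -0.001775692695350422 0.07874203256852959
[314.2, 145.0] [[ 0.67912486 -0.13451151  0.12350362]]
[172.3, 192.6] [[0.55889396 0.21722399 0.12350362]]
```

View pics/s4.png

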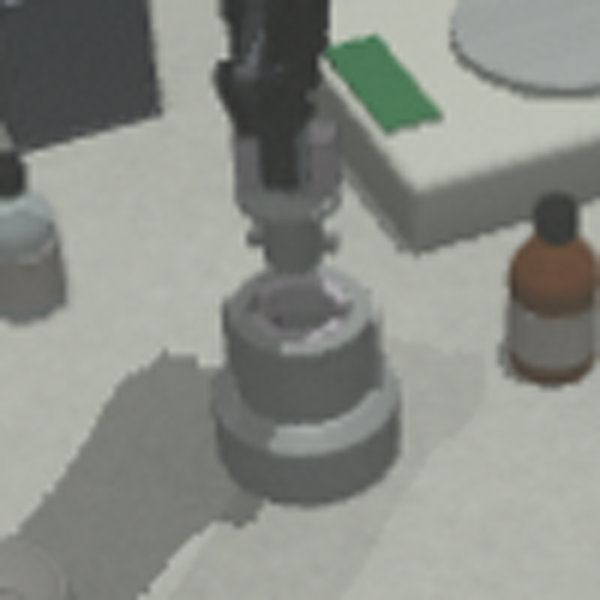

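Side view: the plug hangs over the mouth with lugs at (255,238) and (332,240). Slots are at about (258,300) and (345,297), so the lugs are in line with them. It needs about 4.5 mm in +y, then I'll lower gently.

Request:
apply_moves([
  [[0.04, 0.18, 0, 0, 0], [0, 0, 0.3, 0, 0], [0, 0, 0.4, 0, 0], [0, 0, 0.3, 0, 0], [0, 0, 0.2, 0, 0], [0, 0, 0.1, 0, 0], [0, 0, 0.1, 0, 0], [0, 0, 0.1, 0, 0], [0, 0, 0.1, 0, 0], [0, 0, 0.1, 0, 0], [0, 0, 0, 0, 0]],
])

```text
time_s: 15.23
ee_pos: [0.5604, 0.2175, 0.1106]
tool_rot: [-180.0, -0.0, 146.1]
ft_force: [-0.2, -1.1, -1.6]
finger_gap: 0.0131
grasp_force: 58.6
```

```bash
python3 -c "
from h import *
go(.5605,.2155,.1,146)"
```

```text
pose [0.5604 0.2175 0.1106] [-1.7997e+02 -2.0000e-02  1.4615e+02] F [-0.2 -1.1 -1.6] T [-0.06  0.04  0.02] gap 0.0131 58.59524488449097 j [ 10.5  30.4 -45.  101.6  24.8  58.4  12.2]
units x,y,z,turn [-0.05 -0.06  0.42] 0.03
```

The spigot is in the bore with no contact force, and the lugs are at rim level. Continuing down in small steps.

Request:
apply_moves([
  [[-0.03, -0.05, 0, 0, 0], [0, 0, 0.1, 0, 0], [0, 0, 0.1, 0, 0], [0, 0, 0.1, 0, 0], [0, 0, 0.1, 0, 0], [0, 0, 0.1, 0, 0], [0, 0, 0, 0, 0]],
])

```text
time_s: 15.82
ee_pos: [0.5603, 0.2162, 0.0979]
tool_rot: [-180.0, -0.0, 146.2]
ft_force: [0.5, 0.2, -1.4]
finger_gap: 0.0128
grasp_force: 58.7
```

```bash
python3 -c "
from h import *
go(.5605,.2155,.084,146)"
```

```text
pose [0.5603 0.2162 0.0979] [-1.7998e+02 -2.0000e-02  1.4615e+02] F [ 0.5  0.2 -1.4] T [-0.    0.01 -0.  ] gap 0.0128 58.660815954208374 j [ 10.2  31.2 -44.5 102.2  25.6  57.2  11.7]
units x,y,z,turn [-0.02 -0.02  0.56] 0.03
```

The lugs are down the slots and the plug is about to meet the pin. Pressing further down.

Request:
apply_moves([
  [[0, 0, 0.1, 0, 0], [0, 0, 0.1, 0, 0], [0, 0, 0.1, 0, 0], [0, 0, 0.1, 0, 0], [0, 0, 0.1, 0, 0], [0, 0, 0, 0, 0], [0, 0, 0, 0, 0]],
])

```text
time_s: 16.4
ee_pos: [0.5607, 0.2164, 0.0869]
tool_rot: [-180.0, 0.0, 146.2]
ft_force: [-3.0, -0.6, 7.4]
finger_gap: 0.0131
grasp_force: 59.8
```

Request:
apply_moves([
  [[0, 0, 0.1, 0, 0], [0, 0, 0.1, 0, 0], [0, 0, 0, 0, 0], [0, 0, 0, 0, 0]],
])

```text
time_s: 16.73
ee_pos: [0.5608, 0.2165, 0.0835]
tool_rot: [-180.0, 0.1, 146.1]
ft_force: [-4.0, -3.0, 13.8]
finger_gap: 0.0131
grasp_force: 60.9
```

Request:
apply_moves([
  [[0, 0, 0.1, 0, 0], [0, 0, 0.1, 0, 0], [0, 0, 0, 0, 0], [0, 0, 0, 0, 0]],
])

```text
time_s: 17.07
ee_pos: [0.5611, 0.2164, 0.083]
tool_rot: [-179.8, 0.2, 146.1]
ft_force: [-12.3, -8.2, 36.1]
finger_gap: 0.0129
grasp_force: 64.0
```

The plug is home: z has stopped and the force climbs. I'll ease the press slightly and start the clockwise twist.

Request:
apply_moves([
  [[0, 0, -0.1, 0, 0], [0, 0, 0, 0.5, 0], [0, 0, 0, 0.8, 0], [0, 0, 0, 0.8, 0], [0, 0, 0, 0.8, 0], [0, 0, 0, 0.8, 0], [0, 0, 0, 0.8, 0], [0, 0, 0, 0, 0]],
])

```text
time_s: 17.73
ee_pos: [0.5619, 0.2173, 0.0834]
tool_rot: [179.9, 0.2, 125.4]
ft_force: [-6.0, -3.7, 21.6]
finger_gap: 0.0133
grasp_force: 62.0
```

```bash
python3 -c "
from h import *
go(.5605,.216,.083,62)"
```

```text
pose [0.5619 0.2173 0.0834] [1.7988e+02 1.6000e-01 1.2543e+02] F [-6.  -3.7 21.6] T [-0.81  1.69  0.04] gap 0.0133 62.03033745288849 j [  6.3  30.9 -39.5 102.7  23.7  54.8  -7.7]
units x,y,z,turn [-0.01 -0.08  0.02] 13.84
```

Request:
apply_moves([
  [[0, 0, 0, 0.8, 0], [0, 0, 0, 0.8, 0], [0, 0, 0, 0.8, 0], [0, 0, 0, 0.8, 0], [0, 0, 0, 0.8, 0], [0, 0, 0, 0.8, 0], [0, 0, 0, 0.8, 0], [0, 0, 0, 0.8, 0], [0, 0, 0, 0.8, 0], [0, 0, 0, 0.8, 0], [0, 0, 0, 0.8, 0], [0, 0, 0, 0, 0]],
])

```text
time_s: 18.73
ee_pos: [0.5613, 0.2174, 0.0834]
tool_rot: [179.9, 0.0, 85.1]
ft_force: [-7.4, -3.0, 23.0]
finger_gap: 0.0132
grasp_force: 62.1
```

```bash
python3 -c "
from h import *
go(.5605,.216,.083,62)"
```

```text
pose [0.5613 0.2174 0.0834] [1.7987e+02 5.0000e-02 8.5120e+01] F [-7.4 -3.  23. ] T [-0.67  2.05  0.  ] gap 0.0132 62.100990414619446 j [-1.00e-01  2.86e+01 -3.11e+01  1.03e+02  1.81e+01  5.33e+01 -4.39e+01]
units x,y,z,turn [-0.06 -0.03  0.02] 5.04
```

Request:
apply_moves([
  [[0, 0, 0, 0.8, 0], [0, 0, 0, 0.8, 0], [0, 0, 0, 0.8, 0], [0, 0, 0, 0.8, 0], [0, 0, 0, 0.8, 0], [0, 0, 0, 0.5, 0], [0, 0, 0, 0.3, 0], [0, 0, 0, 0, 0], [0, 0, 0, 0, 0]],
])

```text
time_s: 19.48
ee_pos: [0.5612, 0.218, 0.0835]
tool_rot: [179.9, -0.1, 63.3]
ft_force: [-8.2, -3.8, 22.6]
finger_gap: 0.0129
grasp_force: 62.1
```

Run:
```python
from h import *
go(.5605,.216,.083,62)
p=cam('side'); cv2.imwrite('pics/s5.png',cv2.resize(p['image'][85:185,170:270],(600,600),interpolation=cv2.INTER_CUBIC)); go(.5605,.216,.083,62)
```

```text
pose [0.5612 0.218  0.0835] [ 1.799e+02 -7.000e-02  6.327e+01] F [-8.2 -3.8 22.6] T [-0.49  1.97  0.23] gap 0.0129 62.12251424789429 j [ -3.6  27.7 -26.7 103.1  15.3  52.6 -63.7]
units x,y,z,turn [-0.09  0.01  0.02] 0.28
pose [0.5612 0.218  0.0834] [ 1.799e+02 -7.000e-02  6.327e+01] F [-7.6 -3.3 22.8] T [-0.43  1.98  0.2 ] gap 0.013 62.12248742580414 j [ -3.6  27.7 -26.7 103.2  15.3  52.6 -63.7]
units x,y,z,turn [-0.09  0.01  0.02] 0.28
```

View pics/s5.png

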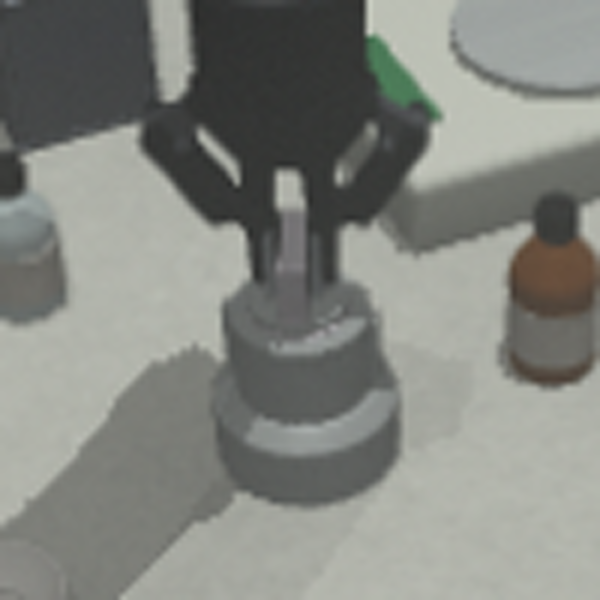

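The side view shows the flange seated on the rim at (305,325) and the wing still between the pads at (290,260). It has turned about 83°, so I'll push on until the yaw stalls and the torque jumps.

Request:
apply_moves([
  [[0, 0, 0, 0.3, 0], [0, 0, 0, 0.3, 0], [0, 0, 0, 0.2, 0], [0, 0, 0, 0, 0], [0, 0, 0, 0, 0], [0, 0, 0, 0, 0]],
])

```text
time_s: 20.03
ee_pos: [0.561, 0.2183, 0.0835]
tool_rot: [179.9, -0.1, 59.6]
ft_force: [-8.1, -2.3, 23.3]
finger_gap: 0.0126
grasp_force: 62.2
```

```bash
python3 -c "
from h import *
go(.5605,.216,.083,62)"
```

```text
pose [0.561  0.2183 0.0835] [ 1.7992e+02 -8.0000e-02  5.9640e+01] F [-8.1 -2.3 23.3] T [-0.44  2.03  0.24] gap 0.0126 62.17064559459686 j [ -4.2  27.5 -25.9 103.2  14.8  52.5 -67. ]
units x,y,z,turn [-0.09  0.03  0.02] -0.52
```

Request:
apply_moves([
  [[0, 0, 0, 0.3, 0], [0, 0, 0, 0.3, 0], [0, 0, 0, 0.3, 0], [0, 0, 0, 0.3, 0], [0, 0, 0, 0, 0], [0, 0, 0, 0, 0], [0, 0, 0, 0, 0]],
])

```text
time_s: 20.62
ee_pos: [0.5605, 0.2184, 0.0834]
tool_rot: [180.0, -0.0, 54.2]
ft_force: [-8.7, -3.6, 23.4]
finger_gap: 0.0132
grasp_force: 62.4
```

```bash
python3 -c "
from h import *
go(.5605,.216,.083,62)"
```

```text
pose [0.5605 0.2184 0.0834] [ 1.7996e+02 -5.0000e-02  5.4210e+01] F [-8.7 -3.6 23.4] T [-0.34  2.3   0.48] gap 0.0132 62.39761412143707 j [ -5.1  27.3 -24.8 103.3  14.1  52.4 -71.9]
units x,y,z,turn [-0.08  0.06  0.02] -1.7
```

Torque doubled to 0.48 N·m, well over the ring's 0.16, so this looks like the stop. I'll give a little more turn and check the torque, and measure the wing angle by camera.

Request:
apply_moves([
  [[0, 0, 0, 0.3, 0], [0, 0, 0, 0.3, 0], [0, 0, 0, 0, 0], [0, 0, 0, 0, 0], [0, 0, 0, 0, 0]],
])

```text
time_s: 21.03
ee_pos: [0.56, 0.2184, 0.0834]
tool_rot: [180.0, 0.0, 51.5]
ft_force: [-9.5, -4.6, 24.9]
finger_gap: 0.0131
grasp_force: 62.8
```

Run:
```python
from h import *
go(.5605,.216,.083,62)
p=cam('side')
m=np.zeros((384,512),bool); m[115:142,205:232]=1
X,u,v=cloud(p,m); hsv=p['image'].max(2)
k=(X[:,2]>.1)&(X[:,2]<.131)&(np.hypot(X[:,0]-.5605,X[:,1]-.2165)<.026)&(hsv[v,u]>95)
Y=X[k]; print(len(Y),cv2.minAreaRect(Y[:,:2].astype(np.float32)*1000))
k2=k&(X[:,2]<.124); print(k2.sum(),X[k2].mean(0)); k3=(np.hypot(X[:,0]-.5605,X[:,1]-.2165)<.026)&(X[:,2]>.085)&(X[:,2]<.1); print('flange z',np.median(X[k3][:,2]),k3.sum())
c=Y[:,:2].mean(0); print('near-end direction deg',np.degrees(np.arctan2(.2165-c[1],.5605-c[0])),c)
cv2.imwrite('pics/s6.png',cv2.resize(p['image'][110:150,195:245],(750,600),interpolation=cv2.INTER_CUBIC))
```

```text
pose [0.56   0.2184 0.0834] [179.99   0.    51.53] F [-9.5 -4.6 24.9] T [-0.31  2.42  0.72] gap 0.0131 62.81985819339752 j [ -5.5  27.2 -24.3 103.3  13.8  52.4 -74.4]
units x,y,z,turn [-0.06  0.08  0.02] -2.28
59 ((557.5641479492188, 216.79037475585938), (41.26223373413086, 11.844030380249023), 50.149253845214844)
27 [0.54607994 0.20188426 0.11343569]
flange z 0.09264713453110932 116
near-end direction deg 38.03214517509709 [0.55063062 0.20878027]
```

View pics/s6.png

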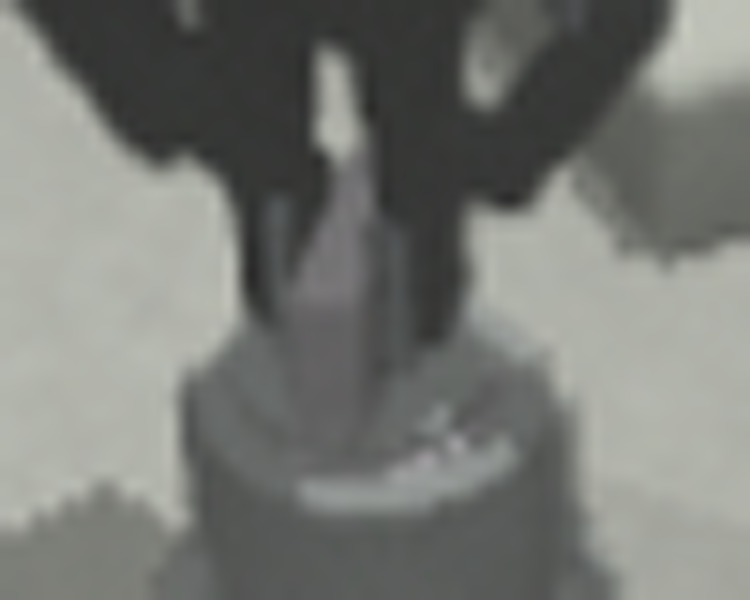

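The picture shows the flange flat on the rim at (350,440) and the wing still between the pads at (330,300), in line with the tool. Torque rises steeply (0.72 N·m), so the plug is on the stop and pressed at about 25 N. Handing in.

```bash
python3 -c "
from h import *
go(.5605,.216,.083,52)
print(manip.finish_job())"
```

```text
pose [0.5599 0.2184 0.0834] [179.99   0.    51.53] F [-10.7  -3.8  25.2] T [-0.34  2.42  0.72] gap 0.0128 62.81962037086487 j [ -5.5  27.2 -24.3 103.3  13.8  52.4 -74.4]
units x,y,z,turn [-0.06  0.08  0.02] -0.1
the job is handed in; nothing more can be done
None
```

Handed in at about 21 s: the steel plug is in the vessel, pressed home with about 25 N, turned clockwise until it came hard against the stop, and still gripped; the hand-in returned no verdict.

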